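# Tighten the clamp screw of a steel bookshelf with a hex key

## Task

Take the hex key out of its wooden stand and feel along the slot of the shelf clamp, pressing gently, until the key drops into the sunken hex socket of the clamp screw and is seated all the way down. Tighten the screw clockwise all the way to its stop, without forcing it there, in quarter turns, letting go of the seated key and taking a fresh grip in between, then put the key back upright in its stand and let go. Leave the cup, the jar and the book where they are.

Things in the scene. Friction and masses are not known exactly. Their poses are not given: they have to be found in the camera images.
- key: hex key, about 160 g, upright in the stand; origin at the centre of its lower tip, z up its shaft. From the tip up: steel conical nose 8 mm high (10 mm across at the tip, 18 mm at its top), steel hex shaft 18 mm across flats, 20.8 mm across corners, from 8 to 54 mm, dark wooden square handle from 54 to 100 mm. Two hex flats look along its own x.
- key_handle (a point): middle of the key's handle, 77 mm above its tip on its axis. The handle is 26 x 26 mm, 46 mm high; its four faces look along the key's own x and y.
- stand: fixed wooden block 80 x 80 x 50 mm, origin at the centre of its underside; one round upright hole 25 mm across in the middle of its top, 44 mm deep, in which the key stands (tip 6 mm above the table, handle 10 mm above the block)
- stand_hole0 (a point): centre of the mouth of the stand's hole, 50 mm above the table
- clamp: fixed shelf end on the table: grey board 170 (x) x 300 (y) x 18 mm, its middle 30 mm along -y, with a grey upright 123 mm high at its -y end (134 to 174 mm along -y), and a dark clamp housing 130 (x) x 80 (y) mm with a flat top 56 mm above the table. Origin on the table below the housing's middle. The slot in the housing's top runs along x.
- slot (a point): middle of the slot, level with the housing's top. The slot is 52 mm long, 26 mm wide, 10 mm deep; its flat steel floor, 46 mm above the table, is a carriage that is stuck fast. The clamp screw's head is level with this floor; its centre lies on the slot's centre line, anywhere up to 12 mm either way from this point along the slot.
- slot_end (a point): middle of the slot's +x end wall, level with the housing's top, 26 mm from the slot's middle
- screw (a joint): clamp screw's turn, clockwise from above; starts at 0 to 0.5, hard stops at 0 and 3.3; takes 0.12 N m, stays where left. Hex socket 19 mm across flats, 28 mm deep, at any angle: the key's nose enters at any angle, the hex only where the flats agree within about 0.1 rad (every 60 degrees). Seated: tip 18 mm above the table, handle 16 mm above the housing; let go, it stays, leaning up to 4 degrees.
- cup: white mug 80 mm wide, 75 mm high, a bystander; origin at the centre of its underside
- jar: glass jar with a black cap, 68 mm wide, 90 mm high, a bystander; origin at the centre of its underside
- book: green book lying flat, 130 x 190 x 25 mm, a bystander; origin at the centre of its underside

How it is judged:
By the outcome, as a careful person would: the job done as asked, in the order asked, and still so for the second after the job is handed in, with the robot touching nothing.
It also fails if it takes over 72 s, if anything falls off the work surface, if the arm or the gripper's body presses on something with over 40 N, if the wrist force passes 120 N, or if a joint passes its speed limit or range.

## Robot

A 6-joint arm with a two-finger parallel gripper is mounted at the origin on the work surface. World frame = base frame: x ahead of the robot, y to its left, z up, the work surface at z = 0. Lengths are in m, angles in degrees, forces in N, time in s.
With the tool pointing down it reaches from about 0.375 to 0.9 m from the base axis. Payload 3.1 kg.
Tool frame: the origin (TCP) lies midway between the tips of the shut fingers; the grasp point (between the pads) lies 19 mm behind it; z points along the fingers, y is the direction in which the jaws open and shut (so a half turn about z gives the same grasp; the last joint's range is limited). The gripper opens to 87 mm and grips with 3 to 60 N. Pads are 19 mm wide; open, the fingers measure 117 mm over their backs; the gripper's body (75 mm by 190 mm) begins 51 mm behind the grasp point.
Start: joints at [56.981, 30.224, 82.088, -0, 67.689, -10.227], TCP at [0.242, 0.576, 0.223] pointing down, gripper open.
Joint ranges: [-176.69, 176.69], [-43.24, 126.21], [12.49, 139.97], [-82, 262], [0, 151.66], [-163.58, 163.58]. Speed limits (degrees/s): [159.86, 159.86, 180, 180, 180, 180].

## Interface

Orientations are given as a 3x3 rotation matrix whose columns are the frame's x, y, z axes.
In Python, from rig import bot gives the robot as it stands.
- The arm moves only by the tool carry_out, never from a script. Its arguments are lists of equal length, an entry for each row: "grip": the gripper's target within -1 to 1 (fully open at 1, half-way at 0, shut at -1); "slide": the shift along the tool's x, y, z in mm, a list of three; "twist": the turn, a rotation vector about the tool's x, y, z in rad, a list of three. In form: {"grip": [grip, ...], "slide": [[dx, dy, dz], ...], "twist": [[wx, wy, wz], ...]}. A call has 1 to 12 rows; each row shifts and turns the pose as measured when the row begins, along the tool's axes as they then stand; what a row does not reach is not made up. A row lasts 1/10 s, in which the tool goes at most 50 mm and 8.59 degrees, less where a joint would pass 70% of its speed; a pose out of reach is approached as far as the arm can. A call is refused whole if a number of a shift passes 50 or a number of a turn 0.15, either way. A call with a gripper value outside its range is refused whole. The fingers move at their own pace and stop on an object; the grip force is fixed at half the most. Time passes only in rows, so rows that do not move let the fingers close. It gives the time, the measured TCP pose, the force and the opening at its end, in the units of the state.
- bot.read_state(): the state, without advancing time (a new reading comes with each control period).
- bot.capture(name): name is "side" or "top"; returns a dict with "color" (420x560x3 uint8, red, green, blue), "depth" (420x560 float32, m along the optical axis (not along the pixel's ray), 0 where there is no reading), "fx", "fy", "cx", "cy" (pixels), "position" and "rotation" of the camera in the world. Camera axes: x right, y up, looking along -z (the intrinsics and any distortion apply to the point x, -y, -z); pixel columns grow to the right and rows downward; lengths in m; the calibration is good to about 2 mm. A picture is of the moment at which its call begins.
- bot.hand_in(): hands the job in, once; it reports no verdict.
The state is a dict: "time_s": time; "joint_positions": joint angles; "qvel": joint speeds; "tau": joint torques, N m; "position": TCP position; "tcp_rot": TCP orientation; "force": force on the tool from outside, world axes, zero at the start; "moment": the same for the moment, N m; "opening": opening from 0.0 (shut) to 1.0 (fully open).
Only numpy, scipy, OpenCV 4.12 (cv2) and the standard library are available. Lean on these libraries where they do the work, as an engineer would, in place of code of your own. Each camera call takes 0.05 s, during which the arm holds its last target.

## Working session

There is one attempt and no reset: what is moved stays moved. The work goes in short steps, Python scripts to look and compute and a tool call to move; the robot and the scene stay as the last step left them, time stands still between calls to the robot, and variables do not carry over. Pictures are saved under pics/ and viewed, and the job is handed in when it is done.

Besides the shell and the picture viewer there is one more tool, called after "Emit:" by a JSON object that holds its "api" and its "payload". carry_out: Moves the arm, as the interface text tells. Its arguments: {"type":"object","properties":{"grip":{"type":"array"},"slide":{"type":"array"},"twist":{"type":"array"}},"required":["grip","slide","twist"]}

```bash
mkdir -p pics
cat > h.py <<'E'
import numpy as np, cv2
from rig import bot
def snap(name,out):
    c=bot.capture(name); cv2.imwrite('pics/'+out,c['color'][:,:,::-1]); np.savez('pics/'+out+'.npz',**c); return c
def ray(c,u,v):
    d=np.array([(u-c['cx'])/c['fx'],-(v-c['cy'])/c['fy'],-1.0]); R=np.array(c['rotation']); return np.array(c['position']),R@d
def onz(c,u,v,z):
    p,d=ray(c,u,v); return p+d*(z-p[2])/d[2]
def pts(c):
    h,w=c['depth'].shape; v,u=np.mgrid[:h,:w]; D=c['depth']
    P=np.stack([(u-c['cx'])/c['fx']*D,-(v-c['cy'])/c['fy']*D,-D],-1)
    return P@np.array(c['rotation']).T+np.array(c['position'])
E
python3 - <<'E'
from h import *
for n in('side','top'):
    c=snap(n,n+'0.png'); print(n,c['fx'],c['fy'],c['cx'],c['cy'],c['position'],np.round(c['rotation'],3).tolist(),[k for k in c])
s=bot.read_state(); print(s)
E
```

```text
side 426.01088384077383 426.01088384077383 275.701852637378 205.886533677152 [0.45577968 0.80560167 0.53506229] [[-0.979, 0.129, -0.159], [-0.204, -0.531, 0.822], [0.022, 0.837, 0.546]] ['color', 'depth', 'fx', 'fy', 'cx', 'cy', 'position', 'rotation']
top 504.1967439979416 504.1967439979416 282.86877655092337 209.5428777635873 [0.43013787 0.11374458 1.01915653] [[-0.013, 0.988, -0.156], [-1.0, -0.01, 0.022], [0.02, 0.157, 0.987]] ['color', 'depth', 'fx', 'fy', 'cx', 'cy', 'position', 'rotation']
{'time_s': 0.1, 'joint_positions': array([ 5.69818055e+01,  3.02729971e+01,  8.21494901e+01, -7.17083159e-04,
        6.76879548e+01, -1.02288610e+01]), 'qvel': array([-0.00900638,  0.0349061 , -0.04206656,  0.04008545,  0.11240631,
        0.0318217 ]), 'tau': array([ 1.12860901e-04, -4.40984631e+01, -1.77150249e+01,  6.35220297e-02,
        5.34341822e-02, -5.01398586e-05]), 'position': array([0.24171886, 0.57565437, 0.22167389]), 'tcp_rot': array([[-9.21936950e-01,  3.87338582e-01, -1.04063738e-03],
       [ 3.87339839e-01,  9.21935582e-01, -1.62257606e-03],
       [ 3.30914317e-04, -1.89899314e-03, -9.99998142e-01]]), 'force': array([ 0.35550582, -0.32917078, -0.52488678]), 'moment': array([ 0.00400889,  0.02169941, -0.01005213]), 'opening': 0.9989399913948049}
```

View pics/top0.png

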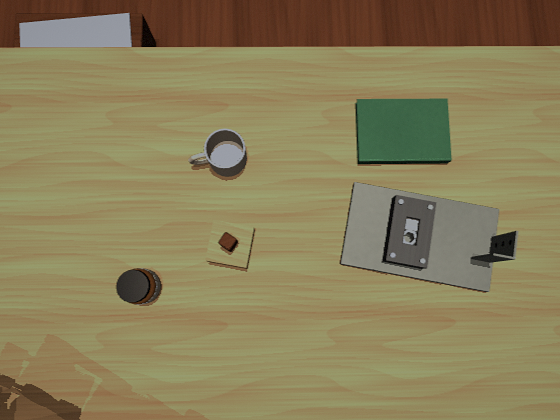

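View pics/side0.png

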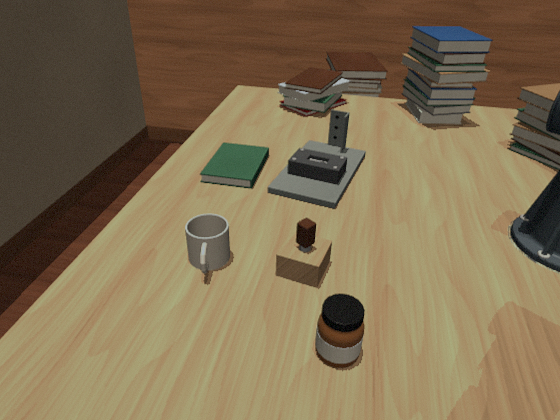

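The top view shows the key at about (228,242) in the stand, the clamp housing at about (410,232) with its slot, the cup at (225,152), the jar at (137,287) and the book at (403,130). I'll zoom in to measure them.

Run:
```python
from h import *
im=cv2.imread('pics/top0.png')
a=cv2.resize(im[180:290,340:450],(550,550),interpolation=cv2.INTER_CUBIC)
cv2.imwrite('pics/z1.png',a)
a=cv2.resize(im[210:280,195:265],(560,560),interpolation=cv2.INTER_CUBIC)
cv2.imwrite('pics/z2.png',a)
c=dict(np.load('pics/top0.png.npz')); P=pts(c)
# stand / key by depth
z=P[...,2]
def comp(m,lab):
    n,l,s,ce=cv2.connectedComponentsWithStats(m.astype(np.uint8))
    for i in range(1,n):
        if s[i,4]>40:
            q=P[l==i]; r=cv2.minAreaRect((q[:,:2]*1000).astype(np.float32)); print(lab,s[i].tolist(),q[:,:2].mean(0).round(4),np.median(q[:,2]).round(4),[np.round(x,1) for x in r])
comp((z>0.085)&(z<.2),'hi'); comp((z>0.043)&(z<.062),'mid'); comp((z>.050)&(z<.062),'housing');comp((z>.098)&(z<.112),'keytop')
comp((z>.012)&(z<.024),'board')
```

```text
hi [484, 231, 34, 30, 414] [ 0.4998 -0.3141] 0.1111 [array([ 507.4, -304.7]), array([42. , 52.4]), np.float64(79.5)]
hi [218, 232, 19, 19, 220] [0.5183 0.1957] 0.1047 [array([519.1, 196.6]), array([26., 26.]), np.float64(55.7)]
hi [116, 270, 33, 33, 858] [0.4405 0.3688] 0.0893 [array([439.9, 368.8]), array([58.4, 57.5]), np.float64(89.3)]
mid [206, 132, 36, 24, 119] [0.7272 0.2153] 0.0524 [array([720.7, 212. ]), array([33.3, 71.3]), np.float64(19.3)]
mid [208, 149, 38, 23, 87] [0.6716 0.1949] 0.0528 [array([678.8, 197. ]), array([32.4, 77.7]), np.float64(19.8)]
mid [384, 195, 52, 73, 2728] [ 0.5386 -0.1533] 0.0549 [array([ 539.1, -154.6]), array([ 81.8, 130.6]), np.float64(78.7)]
mid [205, 220, 49, 48, 1498] [0.5182 0.1961] 0.0493 [array([519.2, 196.7]), array([80.3, 80.4]), np.float64(79.3)]
mid [494, 235, 7, 19, 85] [ 0.511  -0.3221] 0.054 [array([ 511.6, -322.2]), array([ 2.9, 36.7]), np.float64(80.2)]
mid [135, 268, 22, 37, 162] [0.4414 0.3459] 0.0566 [array([440.4, 353.6]), array([67.5, 37.5]), np.float64(1.1)]
housing [206, 132, 34, 18, 68] [0.7283 0.2163] 0.0557 [array([725.2,
[... 1122 characters left out ...]
 [356, 99, 95, 64, 2780] [ 0.7491 -0.1584] 0.0228 [array([ 752.5, -158.9]), array([191.4, 134.1]), np.float64(89.9)]
board [209, 138, 34, 17, 68] [0.7291 0.2124] 0.0179 [array([725.1, 209.7]), array([25.6, 69.1]), np.float64(10.4)]
board [195, 158, 13, 7, 52] [0.6895 0.2558] 0.0205 [array([690.3, 257.1]), array([10.2, 24.8]), np.float64(11.8)]
board [214, 163, 31, 13, 49] [0.6678 0.1962] 0.0178 [array([670.4, 197.9]), array([15.6, 62.3]), np.float64(13.5)]
board [340, 182, 159, 110, 9247] [ 0.5291 -0.1876] 0.0172 [array([ 533.2, -184.1]), array([301.6, 170.7]), np.float64(78.7)]
board [404, 234, 7, 8, 49] [ 0.5299 -0.157 ] 0.017 [array([ 529.4, -156.2]), array([14.3, 13.2]), np.float64(1.3)]
```

View pics/z1.png

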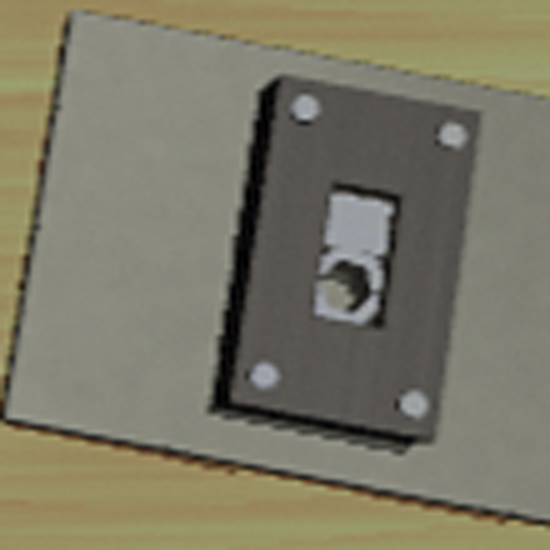

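View pics/z2.png

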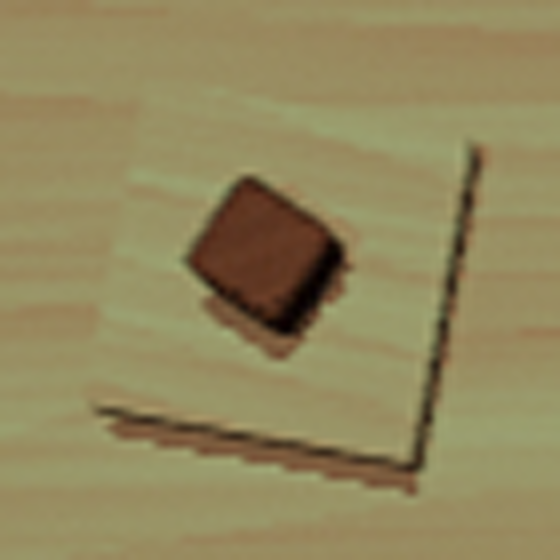

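The zoomed view shows a hex socket in the slot at about (409,237). The key handle is a diamond centred on the stand. Next I'll measure the socket centre, the slot axis, the key yaw and the socket angle.

Run:
```python
from h import *
c=dict(np.load('pics/top0.png.npz')); P=pts(c); z=P[...,2]
im=c['color'].astype(int)
# socket
m=np.zeros(z.shape,bool); m[215:250,398:425]=True
np.set_printoptions(linewidth=250)
print((z[218:250,398:424]*1000).round().astype(int))
g=im.sum(2)//3
print(g[218:250,398:424])
d=m&(z<.041)
vs,us=np.nonzero(d); q=np.array([onz(c,u,v,.046)[:2] for u,v in zip(us,vs)])*1000
print('sock',len(q),q.mean(0),cv2.minAreaRect(q.astype(np.float32)),cv2.minEnclosingCircle(q.astype(np.float32)))
# key top colour
hsv=cv2.cvtColor(c['color'],cv2.COLOR_RGB2HSV)
k=(im[...,0]>im[...,1]*1.7)&(im[...,0]>60); k[:225]=0;k[262:]=0;k[:,:212]=0;k[:,245:]=0
k&=(z>.09)
vs,us=np.nonzero(k); q=np.array([onz(c,u,v,.106)[:2] for u,v in zip(us,vs)])*1000
print('key',len(q),q.mean(0),cv2.minAreaRect(q.astype(np.float32)))
```

```text
[[  56   57   58   57   53   52   56   54   42   49   47   42   43   46   51   47   50   54   54   53   55   54   53   55   54   58]
 [  58   57   54   57   55   59   57   57   46   45   48   41   44   42   44   45   43   46   47   46   50   51   55   55   60   58]
 [  57   56   55   55   54   54   56   56   43   47   45   43   45   48   45   43   40   44   42   44   47   55   58   55   55   52]
 [  54   57   55   55   53   53   54   57   43 1019   45   47   45   45   46   45   44   45   43   45   52   56   54   53   54   54]
 [  56   57   58   54   56   56   55   54   47   44   46   44   43   42   47   46   46   45   43   48 1019   55   55   54   56   55]
 [  52   52   56   53   54   53   55   44   45   46   45   46   44   44   45   45   47   42   45   44   49   52   58   56   58   55]
 [  56   55   54   54   54   56   58   45   45   45   47   49   42   43   45   43   44   42   45   44   52   52   58   58   55   55]
 [  55   54   59   54   52   54   56   46   43   44   46   42   45   45   44   44   47   42   47   45   54   54   55   56   56   57]
 [  58   54   55   57   54   56   55
[... 6224 characters left out ...]
88  85  83  85  86  83  81  83  85]
 [ 83  85  84  85  83  85  86  85  86  87  86  86  83  84  87  87  88  86  85  84  85  84  83  83  82  84]
 [ 86  88  86  84  84  84  85  85  87  86  87  87  82  85  86  87  84  86  83  83  84  86  81  81  85  84]
 [ 86  86  85  84  86  84  84  87  84  85  87  87  83  85  86  86  87  84  81  84  85  84  81  83  83  84]]
sock 86 [ 528.23633709 -152.58365885] ((537.7239379882812, -155.34251403808594), (23.51620864868164, 47.27988052368164), 87.08013153076172) ((537.4241943359375, -161.21949768066406), 23.726747512817383)
key 152 [518.9058447  195.43737161] ((518.4378051757812, 195.60838317871094), (22.834102630615234, 23.472936630249023), 55.762577056884766)
```

Run:
```python
from h import *
c=dict(np.load('pics/top0.png.npz')); P=pts(c); z=P[...,2]
d=np.zeros(z.shape,np.uint8); d[230:243,403:415]=(z[230:243,403:415]<.0415)
n,l,s,ce=cv2.connectedComponentsWithStats(d,connectivity=4); i=1+np.argmax(s[1:,4])
vs,us=np.nonzero(l==i); q=np.array([onz(c,u,v,.046)[:2] for u,v in zip(us,vs)])*1000
ctr=q.mean(0)
print(s[i],ctr, 'area mm2 expect',19*19*.866,'got',len(q)*abs(np.cross(onz(c,408,236,.046)[:2]-onz(c,409,236,.046)[:2],onz(c,408,236,.046)[:2]-onz(c,408,237,.046)[:2]))*1e6)
hull=cv2.convexHull(q.astype(np.float32)); print(hull[:,0].round(1).tolist(), cv2.minEnclosingCircle(q.astype(np.float32)))
w=((q-ctr)@[1,1j]); f=(np.abs(w)**6*np.exp(6j*np.angle(w))).sum(); print('corner angle mod60',np.degrees(np.angle(f))/6,abs(f)/(np.abs(w)**6).sum())
# slot floor+hole region: dark housing top complement
hz=(z>.0502)&(z<.0605); hz[:190]=0;hz[270:]=0;hz[:,:380]=0;hz[:,:440]=hz[:,:440];hz[:,440:]=0
cl=cv2.morphologyEx(hz.astype(np.uint8),cv2.MORPH_OPEN,np.ones((3,3)))
cs,_=cv2.findContours(cl,cv2.RETR_EXTERNAL,cv2.CHAIN_APPROX_NONE); k=max(cs,key=cv2.contourArea)
q=np.array([onz(c,u,v,.056)[:2] for u,v in k[:,0]])*1000; r=cv2.minAreaRect(q.astype(np.float32)); print('housing',r)
C=np.array(r[0]); 
yaw=np.radians(r[2]-90 if r[1][0]<r[1][1] else r[2]); 
for e in (np.radians(-11.3),yaw):
    ex=np.array([np.cos(e),np.sin(e)]); ey=np.array([-ex[1],ex[0]]); print('yaw',np.degrees(e),'screw in clamp frame',(ctr-C)@ex,(ctr-C)@ey, 'on line',C+ex*((ctr-C)@ex))
```

```text
[404 232  10  11  75] [ 527.59935233 -151.59210881] area mm2 expect 312.626 got 287.2762220252064
[[537.5, -149.39999389648438], [533.5999755859375, -145.3000030517578], [531.7000122070312, -143.3000030517578], [525.7999877929688, -143.0], [521.9000244140625, -144.6999969482422], [519.9000244140625, -146.60000610351562], [517.9000244140625, -154.3000030517578], [523.5999755859375, -160.5], [525.5999755859375, -160.60000610351562], [527.5, -160.6999969482422], [533.4000244140625, -159.0], [535.4000244140625, -155.1999969482422]] ((527.6595458984375, -151.8649139404297), 10.098668098449707)
corner angle mod60 15.875473206211431 0.27499678698107727
housing ((538.9380493164062, -153.67520141601562), (80.89823913574219, 130.2277374267578), 78.66281127929688)
yaw -11.300000000000002 screw in clamp frame -11.527066438143207 -0.17906281514901679 on line [ 527.634439   -151.41651719]
yaw -11.337188720703125 screw in clamp frame -11.526947786537269 -0.186544599439872 on line [ 527.63602375 -151.40920421]<stdin>:7: DeprecationWarning: Arrays of 2-dimensional vectors are deprecated. Use arrays of 3-dimensional vectors instead. (deprecated in NumPy 2.0)
```

The socket measures 11.5 mm toward −x of the slot middle, within its 12 mm range, and its centre is at about (0.5276, −0.1515). The key is at about (0.519, 0.196), yaw 56° mod 90. I'll move above the key.

Emit:
{"api": "carry_out", "payload": {"grip": [1, 1, 1, 1, 1, 1, 1, 1, 1, 1, 1, 1], "slide": [[-20, -12, 0], [-40, -24, 0], [-40, -24, 0], [-40, -24, 0], [-40, -24, 0], [-40, -24, 0], [-40, -24, 0], [-40, -24, 0], [-40, -24, 0], [-40, -24, 0], [-20, -12, 0], [0, 0, 0]], "twist": [[0, 0, 0], [0, 0, 0], [0, 0, 0], [0, 0, 0], [0, 0, 0], [0, 0, 0], [0, 0, 0], [0, 0, 0], [0, 0, 0], [0, 0, 0], [0, 0, 0.1], [0, 0, 0.09]]}}

```text
time_s: 1.3
position: [0.527, 0.1858, 0.2165]
tcp_rot: [[-0.832, 0.556, -0.005], [0.556, 0.831, -0.004], [0.002, -0.006, -1.0]]
force: [-0.4, -0.0, -0.1]
opening: 0.998
```

```bash
cat >> h.py <<'E'
def to(x,y,z,yaw,tilt=True):
    s=bot.read_state(); R=np.array(s['tcp_rot']); p=np.array(s['position'])
    d=R.T@(np.array([x,y,z])-p)*1000
    a=np.radians(yaw); 
    ty=np.array([np.cos(a),np.sin(a),0]); tz=np.array([0,0,-1.]); T=np.stack([np.cross(ty,tz),ty,tz],1)
    from scipy.spatial.transform import Rotation as Q
    print('slide',d.round(2),'twist',Q.from_matrix(R.T@T).as_rotvec().round(4))
    st()
def st():
    s=bot.read_state(); R=np.array(s['tcp_rot'])
    print('t',s['time_s'],'pos',np.round(s['position'],4),'yaw',np.degrees(np.arctan2(R[1,1],R[0,1])).round(2),'tz',R[:,2].round(4),'F',np.round(s['force'],2),'M',np.round(s['moment'],3),'op',round(s['opening'],3),'j6',round(s['joint_positions'][5],1))
E
python3 -c "
from h import *
to(.519,.1962,.16,56)"
```

```text
slide [12.36  4.54 56.49] twist [-0.0058 -0.0018  0.0044]
t 1.3 pos [0.527  0.1858 0.2165] yaw 56.25 tz [-0.0048 -0.0038 -1.    ] F [-0.39 -0.04 -0.09] M [-0.025  0.042 -0.024] op 0.998 j6 -48.1
```

Emit:
{"api": "carry_out", "payload": {"grip": [1, 1, 1, 1], "slide": [[12.4, 4.5, 20], [0, 0, 30], [0, 0, 5], [0, 0, 0]], "twist": [[-0.006, -0.002, 0.004], [0, 0, 0], [0, 0, 0], [0, 0, 0]]}}

```text
time_s: 1.7
position: [0.5208, 0.1942, 0.16]
tcp_rot: [[-0.825, 0.565, 0.001], [0.565, 0.825, 0.0], [-0.001, 0.001, -1.0]]
force: [-0.3, -0.7, 0.8]
opening: 1.001
```

```bash
python3 -c "
from h import *
to(.519,.1962,.066,56); print(bot.read_state()['joint_positions'])
c=snap('top','t1.png');c=snap('side','s1.png')"
```

```text
slide [ 2.63  0.53 94.03] twist [ 0.0009  0.0007 -0.0066]
t 1.7 pos [0.5208 0.1942 0.16  ] yaw 55.62 tz [ 1.1e-03  4.0e-04 -1.0e+00] F [-0.34 -0.69  0.81] M [ 0.006 -0.032  0.021] op 1.001 j6 -46.7
[ 8.92868587e+00  2.96461847e+01  9.57136423e+01  1.45185556e-02
  5.45749934e+01 -4.67017917e+01]
```

View pics/s1.png

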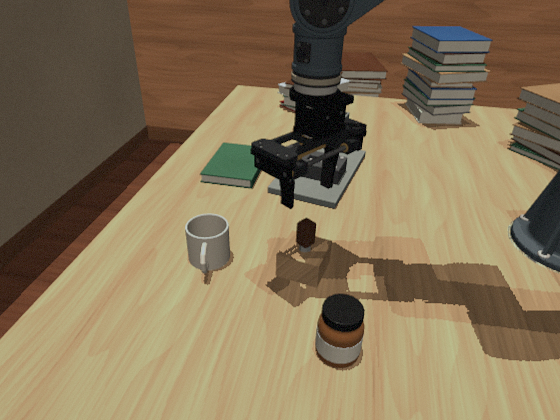

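The side view shows the open fingers straddling the key at about (306,235). I'll descend and close.

Emit:
{"api": "carry_out", "payload": {"grip": [1, 1, 1, 1, 1, -1, -1, -1, -1, -1, -1, -1], "slide": [[2.6, 0.5, 20], [0, 0, 30], [0, 0, 30], [0, 0, 14], [0, 0, 0], [0, 0, 0], [0, 0, 0], [0, 0, 0], [0, 0, 0], [0, 0, 0], [0, 0, 0], [0, 0, 0]], "twist": [[0, 0, -0.007], [0, 0, 0], [0, 0, 0], [0, 0, 0], [0, 0, 0], [0, 0, 0], [0, 0, 0], [0, 0, 0], [0, 0, 0], [0, 0, 0], [0, 0, 0], [0, 0, 0]]}}

```text
time_s: 3.0
position: [0.5317, 0.1996, 0.0782]
tcp_rot: [[-0.83, 0.556, 0.032], [0.557, 0.831, 0.005], [-0.024, 0.022, -0.999]]
force: [-0.2, 0.2, 0.2]
opening: 0.451
```

```bash
python3 -c "
from h import *
to(.519,.1962,.066,56)"
```

```text
slide [  8.97 -10.12  11.79] twist [0.0223 0.0235 0.0032]
t 3.0 pos [0.5317 0.1996 0.0782] yaw 56.2 tz [ 0.0319  0.0054 -0.9995] F [-0.15  0.19  0.2 ] M [-0.123  0.013 -0.072] op 0.451 j6 -46.9
```

The tool drifted by 1 cm. I'll reopen before the grip sets, then look.

Emit:
{"api": "carry_out", "payload": {"grip": [1, 1, 1, 1], "slide": [[0, 0, 0], [0, 0, 0], [0, 0, 0], [0, 0, 0]], "twist": [[0, 0, 0], [0, 0, 0], [0, 0, 0], [0, 0, 0]]}}

```text
time_s: 3.4
position: [0.5315, 0.1995, 0.078]
tcp_rot: [[-0.83, 0.556, 0.031], [0.557, 0.831, 0.005], [-0.023, 0.022, -0.999]]
force: [-0.8, 0.7, 0.5]
opening: 0.726
```

```bash
python3 -c "
from h import *
to(.519,.1962,.066,56);s=bot.read_state();print(s['joint_positions'],s['qvel'])
c=snap('top','t2.png');c=snap('side','s2.png')
a=cv2.imread('pics/s2.png')[180:300,230:390];b=cv2.imread('pics/t2.png')[190:310,150:310]
cv2.imwrite('pics/z3.png',np.vstack([cv2.resize(a,(700,300)),cv2.resize(b,(700,300))]))
st()"
```

```text
slide [ 8.85 -9.94 11.61] twist [0.0219 0.0231 0.0031]
t 3.4 pos [0.5315 0.1995 0.078 ] yaw 56.19 tz [ 0.0314  0.0053 -0.9995] F [-0.85  0.71  0.47] M [-0.008  0.033 -0.02 ] op 0.726 j6 -46.9
[ 9.28882838e+00  3.71048529e+01  9.85333039e+01  1.65092447e-02
  4.25392763e+01 -4.68997334e+01] [-0.14815117  0.09321244  0.06955584 -0.00346219  0.05387866  0.2016079 ]
t 3.5 pos [0.5315 0.1995 0.078 ] yaw 56.19 tz [ 0.0314  0.0053 -0.9995] F [ 0.76 -0.59 -0.83] M [-0.02   0.028 -0.088] op 0.816 j6 -46.9
```

View pics/s2.png

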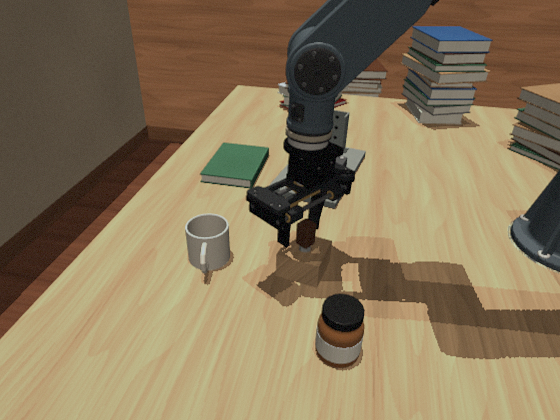

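The key still stands upright at (306,232), between the fingers. I'll correct with slower rows.

Emit:
{"api": "carry_out", "payload": {"grip": [1, 1, 1, 1, 1], "slide": [[3, -4, 0], [3, -3, 0], [3, -3, 0], [0, 0, 0], [0, 0, 0]], "twist": [[0.011, 0.012, 0], [0.011, 0.011, 0.003], [0, 0, 0], [0, 0, 0], [0, 0, 0]]}}

```text
time_s: 4.0
position: [0.517, 0.1958, 0.0777]
tcp_rot: [[-0.829, 0.559, -0.003], [0.559, 0.829, -0.001], [0.002, -0.003, -1.0]]
force: [1.1, 0.2, 0.2]
opening: 0.998
```

```bash
python3 -c "
from h import *
to(.519,.1962,.066,56)"
```

```text
slide [-1.46  1.47 11.67] twist [-0.0025 -0.0024 -0.0002]
t 4.0 pos [0.517  0.1958 0.0777] yaw 55.99 tz [-3.4e-03 -8.0e-04 -1.0e+00] F [1.07 0.2  0.24] M [ 0.037 -0.032  0.013] op 0.998 j6 -46.8
```

Emit:
{"api": "carry_out", "payload": {"grip": [1, 1, 1, 1], "slide": [[-1, 1, 4], [0, 0, 4], [0, 0, 4], [0, 0, 0]], "twist": [[-0.002, -0.002, 0], [0, 0, 0], [0, 0, 0], [0, 0, 0]]}}

```text
time_s: 4.4
position: [0.5186, 0.1961, 0.0646]
tcp_rot: [[-0.829, 0.559, -0.0], [0.559, 0.829, -0.0], [0.0, -0.0, -1.0]]
force: [-0.5, -1.0, -0.1]
opening: 1.006
```

```bash
python3 -c "
from h import *
to(.519,.1962,.066,56)"
```

```text
slide [-0.26  0.26 -1.42] twist [-0.0001 -0.0001 -0.0002]
t 4.4 pos [0.5186 0.1961 0.0646] yaw 55.99 tz [-1.e-04 -1.e-04 -1.e+00] F [-0.47 -0.99 -0.12] M [-0.058 -0.005  0.018] op 1.006 j6 -46.8
```

Emit:
{"api": "carry_out", "payload": {"grip": [-1, -1, -1, -1, -1, -1, -1, -1, -1, -1, -1, -1], "slide": [[0, 0, 0], [0, 0, 0], [0, 0, 0], [0, 0, 0], [0, 0, 0], [0, 0, 0], [0, 0, 0], [0, 0, 0], [0, 0, 0], [0, 0, 0], [0, 0, 0], [0, 0, 0]], "twist": [[0, 0, 0], [0, 0, 0], [0, 0, 0], [0, 0, 0], [0, 0, 0], [0, 0, 0], [0, 0, 0], [0, 0, 0], [0, 0, 0], [0, 0, 0], [0, 0, 0], [0, 0, 0]]}}

```text
time_s: 5.6
position: [0.5189, 0.1962, 0.0647]
tcp_rot: [[-0.829, 0.559, 0.0], [0.559, 0.829, 0.0], [-0.0, 0.0, -1.0]]
force: [0.1, -0.4, -0.4]
opening: 0.298
```

```bash
python3 -c "
from h import *
st()"
```

```text
t 5.6 pos [0.5189 0.1962 0.0647] yaw 55.99 tz [ 3.e-04  0.e+00 -1.e+00] F [ 0.05 -0.42 -0.37] M [-0.012  0.002 -0.034] op 0.298 j6 -46.8
```

The opening of 25.9 mm matches the handle, so the key is gripped. I'll lift straight up.

Emit:
{"api": "carry_out", "payload": {"grip": [-1, -1, -1, -1, -1, -1, -1, -1, -1, -1, -1, -1], "slide": [[0, 0, -3], [0, 0, -6], [0, 0, -8], [0, 0, -10], [0, 0, -10], [0, 0, -10], [0, 0, -12], [0, 0, -12], [0, 0, -12], [0, 0, -10], [0, 0, -6], [0, 0, 0]], "twist": [[0, 0, 0], [0, 0, 0], [0, 0, 0], [0, 0, 0], [0, 0, 0], [0, 0, 0], [0, 0, 0], [0, 0, 0], [0, 0, 0], [0, 0, 0], [0, 0, 0], [0, 0, 0]]}}

```text
time_s: 6.8
position: [0.5188, 0.1963, 0.174]
tcp_rot: [[-0.829, 0.559, 0.002], [0.559, 0.829, 0.0], [-0.002, 0.002, -1.0]]
force: [0.7, -0.7, -1.6]
opening: 0.295
```

```bash
python3 -c "
from h import *
st()
to(.5276,-.1515,.18,46)
c=snap('side','s3.png');a=cv2.imread('pics/s3.png')[120:260,230:390];cv2.imwrite('pics/z4.png',cv2.resize(a,(640,560),interpolation=cv2.INTER_CUBIC))"
```

```text
t 6.8 pos [0.5188 0.1963 0.174 ] yaw 56.0 tz [ 2.2e-03  3.0e-04 -1.0e+00] F [ 0.67 -0.68 -1.55] M [-0.035 -0.044 -0.004] op 0.295 j6 -46.8
slide [-201.77 -283.39   -6.11] twist [0.0017 0.0015 0.1745]
t 6.8 pos [0.5188 0.1963 0.174 ] yaw 56.0 tz [ 2.2e-03  3.0e-04 -1.0e+00] F [ 0.67 -0.68 -1.55] M [-0.035 -0.044 -0.004] op 0.295 j6 -46.8
```

View pics/z4.png

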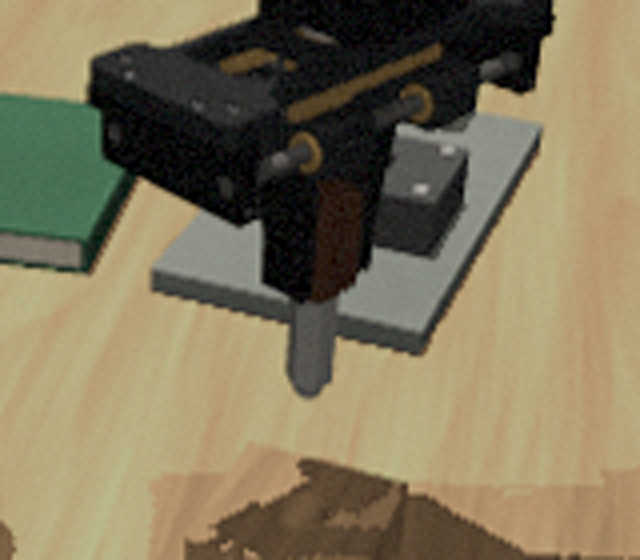

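The side view shows the key held straight down, clear of the stand. I'll carry it over to the clamp.

Emit:
{"api": "carry_out", "payload": {"grip": [-1, -1, -1, -1, -1, -1, -1, -1, -1, -1, -1, -1], "slide": [[-8, -11, -3], [-18, -25, -3], [-20, -28, 0], [-20, -28, 0], [-20, -28, 0], [-20, -28, 0], [-20, -28, 0], [-20, -28, 0], [-20, -28, 0], [-16, -22, 0], [-8, -12, 0], [0, 0, 0]], "twist": [[0, 0, 0], [0, 0, 0], [0, 0, 0], [0, 0, 0], [0, 0, 0], [0, 0, 0], [0, 0, 0], [0, 0, 0], [0, 0, 0], [0, 0, 0], [0, 0, 0], [0, 0, 0]]}}

```text
time_s: 8.05
position: [0.5218, -0.1513, 0.174]
tcp_rot: [[-0.829, 0.558, -0.012], [0.559, 0.829, -0.001], [0.01, -0.007, -1.0]]
force: [0.5, 1.5, -2.5]
opening: 0.291
```

```bash
python3 -c "
from h import *
to(.5276,-.1515,.12,56)"
```

```text
slide [-5.46  3.44 53.92] twist [-0.0075 -0.0098  0.0008]
t 8.05 pos [ 0.5218 -0.1513  0.174 ] yaw 56.05 tz [-1.230e-02 -7.000e-04 -9.999e-01] F [ 0.5   1.47 -2.52] M [ 0.001 -0.004  0.017] op 0.291 j6 -83.5
```

Emit:
{"api": "carry_out", "payload": {"grip": [-1, -1, -1, -1, -1, -1, -1], "slide": [[-3, 2, 5], [-3, 2, 10], [0, 0, 12], [0, 0, 12], [0, 0, 10], [0, 0, 5], [0, 0, 0]], "twist": [[-0.004, -0.005, 0], [-0.004, -0.005, 0], [0, 0, 0], [0, 0, 0], [0, 0, 0], [0, 0, 0], [0, 0, 0]]}}

```text
time_s: 8.75
position: [0.5277, -0.1442, 0.1139]
tcp_rot: [[-0.834, 0.552, -0.003], [0.552, 0.834, 0.004], [0.005, 0.002, -1.0]]
force: [-0.0, -2.0, 2.3]
opening: 0.296
```

```bash
python3 -c "
from h import *
to(.5276,-.1515,.12,56)
c=snap('top','t4.png');c=snap('side','s4.png')
a=cv2.imread('pics/s4.png')[100:220,240:400];cv2.imwrite('pics/z5.png',cv2.resize(a,(800,600),interpolation=cv2.INTER_CUBIC))"
```

```text
slide [-3.89 -6.17 -6.15] twist [ 0.0017 -0.005   0.0082]
t 8.75 pos [ 0.5277 -0.1442  0.1139] yaw 56.47 tz [-0.0032  0.0042 -1.    ] F [-0.01 -2.03  2.32] M [-0.374  0.121  0.024] op 0.296 j6 -83.6
```

View pics/z5.png

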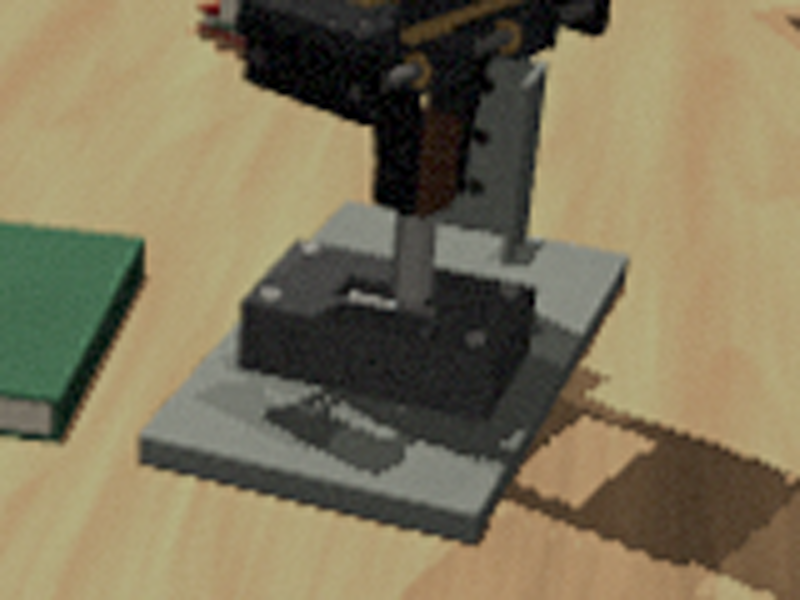

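The nose is at the slot's +y edge, about 7 mm off with a light touch. I'll lift 5 mm and correct.

Emit:
{"api": "carry_out", "payload": {"grip": [-1, -1, -1, -1, -1, -1], "slide": [[0, 0, -5], [-1, -2, 0], [-1.5, -2, 0], [-1.5, -2, 0], [0, 0, 0], [0, 0, 0]], "twist": [[0, 0, 0], [0, -0.003, 0.004], [0, -0.002, 0.004], [0, 0, 0], [0, 0, 0], [0, 0, 0]]}}

```text
time_s: 9.45
position: [0.5281, -0.1521, 0.1211]
tcp_rot: [[-0.828, 0.561, 0.004], [0.561, 0.828, 0.001], [-0.002, 0.003, -1.0]]
force: [-0.1, 0.6, -1.5]
opening: 0.297
```

```bash
python3 -c "
from h import *
to(.5276,-.1515,.12,56)"
```

```text
slide [0.78 0.24 1.08] twist [ 0.0033  0.0023 -0.0024]
t 9.45 pos [ 0.5281 -0.1521  0.1211] yaw 55.86 tz [ 0.0038  0.0015 -1.    ] F [-0.12  0.56 -1.46] M [ 0.016  0.012 -0.02 ] op 0.297 j6 -83.8
```

Aligned. I'll descend in 3 mm steps.

Emit:
{"api": "carry_out", "payload": {"grip": [-1, -1, -1, -1, -1, -1, -1], "slide": [[0.5, 0, 3], [0, 0, 3], [0, 0, 3], [0, 0, 3], [0, 0, 3], [0, 0, 2], [0, 0, 0]], "twist": [[0.003, 0.002, -0.002], [0, 0, 0], [0, 0, 0], [0, 0, 0], [0, 0, 0], [0, 0, 0], [0, 0, 0]]}}

```text
time_s: 10.15
position: [0.5272, -0.1514, 0.1018]
tcp_rot: [[-0.829, 0.559, -0.001], [0.559, 0.829, 0.001], [0.002, 0.0, -1.0]]
force: [0.1, 0.6, -1.9]
opening: 0.295
```

```bash
python3 -c "
from h import *
to(.5276,-.1515,.0947,56)"
```

```text
slide [-0.37  0.17  7.12] twist [ 0.     -0.0016 -0.0002]
t 10.15 pos [ 0.5272 -0.1514  0.1018] yaw 55.99 tz [-1.3e-03  9.0e-04 -1.0e+00] F [ 0.08  0.55 -1.87] M [0.029 0.042 0.034] op 0.295 j6 -83.7
```

The tip is below floor level with no force, so it's in the socket. Continuing gently.

Emit:
{"api": "carry_out", "payload": {"grip": [-1, -1, -1, -1, -1], "slide": [[0, 0, 2], [0, 0, 1.5], [0, 0, 1.5], [0, 0, 1.5], [0, 0, 0]], "twist": [[0, 0, 0], [0, 0, 0], [0, 0, 0], [0, 0, 0], [0, 0, 0]]}}

```text
time_s: 10.65
position: [0.5278, -0.1519, 0.0964]
tcp_rot: [[-0.829, 0.559, -0.0], [0.559, 0.829, -0.0], [-0.0, -0.0, -1.0]]
force: [-0.8, -0.1, 0.6]
opening: 0.296
```

```bash
python3 -c "
from h import *
to(.5276,-.1515,.0947,56)"
```

```text
slide [0.39 0.27 1.74] twist [-0.0002  0.0001  0.0001]
t 10.65 pos [ 0.5278 -0.1519  0.0964] yaw 56.01 tz [-0.e+00 -2.e-04 -1.e+00] F [-0.78 -0.15  0.63] M [ 0.066  0.201 -0.064] op 0.296 j6 -83.7
```

Light contact with the hex on the rim. I'll turn clockwise while pressing gently.

Emit:
{"api": "carry_out", "payload": {"grip": [-1, -1, -1, -1, -1, -1], "slide": [[0, 0, 1], [0, 0, 1], [0, 0, 1], [0, 0, 1], [0, 0, 1], [0, 0, 1]], "twist": [[0, 0, 0.04], [0, 0, 0.04], [0, 0, 0.04], [0, 0, 0.04], [0, 0, 0.04], [0, 0, 0.04]]}}

```text
time_s: 11.25
position: [0.5278, -0.1523, 0.0961]
tcp_rot: [[-0.667, 0.745, 0.001], [0.745, 0.667, -0.002], [-0.002, -0.0, -1.0]]
force: [-1.9, 0.2, 6.2]
opening: 0.3
```

```bash
python3 -c "
from h import *
to(.5276,-.1515,.0947,46)"
```

```text
slide [0.7  0.42 1.42] twist [-0.0005  0.0024 -0.0731]
t 11.25 pos [ 0.5278 -0.1523  0.0961] yaw 41.81 tz [ 0.0013 -0.0021 -1.    ] F [-1.92  0.2   6.24] M [0.16  0.267 0.   ] op 0.3 j6 -69.5
```

Emit:
{"api": "carry_out", "payload": {"grip": [-1, -1, -1, -1, -1, -1], "slide": [[0, 0, 1], [0, 0, 1], [0, 0, 1], [0, 0, 1], [0, 0, 1], [0, 0, 1]], "twist": [[0, 0, 0.05], [0, 0, 0.05], [0, 0, 0.05], [0, 0, 0.05], [0, 0, 0.05], [0, 0, 0.05]]}}

```text
time_s: 11.85
position: [0.5279, -0.1522, 0.0961]
tcp_rot: [[-0.406, 0.914, 0.003], [0.914, 0.406, -0.003], [-0.004, 0.002, -1.0]]
force: [-2.2, 0.4, 5.5]
opening: 0.296
```

```bash
python3 -c "
from h import *
to(.5276,-.1515,.0947,20)"
```

```text
slide [ 0.74 -0.03  1.38] twist [0.0019 0.0044 0.0694]
t 11.85 pos [ 0.5279 -0.1522  0.0961] yaw 23.97 tz [ 0.0035 -0.0034 -1.    ] F [-2.15  0.41  5.49] M [0.115 0.379 0.028] op 0.296 j6 -51.6
```

Emit:
{"api": "carry_out", "payload": {"grip": [-1, -1, -1, -1, -1, -1], "slide": [[0.3, 0, 1], [0, 0, 1], [0, 0, 1], [0, 0, 1], [0, 0, 1], [0, 0, 1]], "twist": [[0.002, 0.004, 0.04], [0, 0, 0.04], [0, 0, 0.04], [0, 0, 0.04], [0, 0, 0.04], [0, 0, 0.04]]}}

```text
time_s: 12.45
position: [0.5276, -0.1527, 0.0933]
tcp_rot: [[-0.169, 0.986, 0.001], [0.986, 0.169, -0.003], [-0.003, 0.001, -1.0]]
force: [-0.7, -0.9, -1.5]
opening: 0.299
```

```bash
python3 -c "
from h import *
to(.5276,-.1515,.0947,20)"
```

```text
slide [ 1.15  0.17 -1.37] twist [ 0.0005  0.0032 -0.1797]
t 12.45 pos [ 0.5276 -0.1527  0.0933] yaw 9.7 tz [ 0.0013 -0.003  -1.    ] F [-0.67 -0.91 -1.49] M [-0.067  0.035  0.076] op 0.299 j6 -37.3
```

It dropped in at a yaw of about 10°. I'll press straight down gently.

Emit:
{"api": "carry_out", "payload": {"grip": [-1, -1, -1, -1, -1, -1], "slide": [[0, 0, 2], [0, 0, 2], [0, 0, 2], [0, 0, 2], [0, 0, 2], [0, 0, 0]], "twist": [[0, 0.003, 0], [0, 0, 0], [0, 0, 0], [0, 0, 0], [0, 0, 0], [0, 0, 0]]}}

```text
time_s: 13.05
position: [0.5275, -0.1527, 0.0819]
tcp_rot: [[-0.171, 0.985, 0.0], [0.985, 0.171, 0.0], [0.0, 0.0, -1.0]]
force: [-0.4, -0.1, -1.4]
opening: 0.298
```

```bash
python3 -c "
from h import *
to(.5276,-.1515,.0767,10)"
```

```text
slide [1.17 0.26 5.17] twist [ 0.0005 -0.0003 -0.0029]
t 13.05 pos [ 0.5275 -0.1527  0.0819] yaw 9.83 tz [ 4.e-04  4.e-04 -1.e+00] F [-0.42 -0.13 -1.42] M [-0.122 -0.011 -0.037] op 0.298 j6 -37.7
```

Emit:
{"api": "carry_out", "payload": {"grip": [-1, -1, -1, -1, -1], "slide": [[0, 0, 2], [0, 0, 1.5], [0, 0, 1], [0, 0, 1], [0, 0, 0]], "twist": [[0, 0, 0], [0, 0, 0], [0, 0, 0], [0, 0, 0], [0, 0, 0]]}}

```text
time_s: 13.55
position: [0.5276, -0.1527, 0.0768]
tcp_rot: [[-0.171, 0.985, 0.001], [0.985, 0.171, 0.0], [0.0, 0.001, -1.0]]
force: [-0.3, -0.1, -1.6]
opening: 0.3
```

```bash
python3 -c "
from h import *
to(.5276,-.1515,.0767,10)"
```

```text
slide [1.22 0.18 0.08] twist [ 0.0005 -0.0001 -0.0025]
t 13.55 pos [ 0.5276 -0.1527  0.0768] yaw 9.85 tz [ 5.e-04  2.e-04 -1.e+00] F [-0.33 -0.07 -1.58] M [-0.13   0.024  0.049] op 0.3 j6 -37.7
```

Emit:
{"api": "carry_out", "payload": {"grip": [-1, -1, -1], "slide": [[0, 0, 1], [0, 0, 0.7], [0, 0, 0]], "twist": [[0, 0, 0], [0, 0, 0], [0, 0, 0]]}}

```text
time_s: 13.85
position: [0.5277, -0.1528, 0.0768]
tcp_rot: [[-0.171, 0.985, 0.001], [0.985, 0.171, -0.0], [-0.001, 0.001, -1.0]]
force: [-0.6, -0.3, -2.9]
opening: 0.292
```

```bash
python3 -c "
from h import *
to(.5276,-.1515,.0767,10)"
```

```text
slide [1.26 0.13 0.11] twist [ 0.001   0.0005 -0.0022]
t 13.85 pos [ 0.5277 -0.1528  0.0768] yaw 9.87 tz [ 1.1e-03 -3.0e-04 -1.0e+00] F [-0.63 -0.3  -2.93] M [-0.111  0.056  0.007] op 0.292 j6 -37.7
```

Seated: the tip is at 18 mm and stops there. First quarter turn, watching the moment.

Emit:
{"api": "carry_out", "payload": {"grip": [-1, -1, -1, -1, -1, -1, -1, -1], "slide": [[0, 0, 0], [0, 0, 0], [0, 0, 0], [0, 0, 0], [0, 0, 0], [0, 0, 0], [0, 0, 0], [0, 0, 0]], "twist": [[0, 0, 0.06], [0, 0, 0.1], [0, 0, 0.1], [0, 0, 0.1], [0, 0, 0.1], [0, 0, 0.1], [0, 0, 0.1], [0, 0, 0.1]]}}

```text
time_s: 14.65
position: [0.5273, -0.1531, 0.0767]
tcp_rot: [[0.575, 0.818, 0.0], [0.818, -0.575, -0.002], [-0.002, 0.001, -1.0]]
force: [-0.9, 0.6, 0.8]
opening: 0.296
```

```bash
python3 -c "
from h import *
to(.5276,-.1525,.0767,-80)"
```

```text
slide [ 0.64 -0.09 -0.01] twist [0.0019 0.0011 0.7838]
t 14.65 pos [ 0.5273 -0.1531  0.0767] yaw -35.09 tz [ 1.0e-04 -2.1e-03 -1.0e+00] F [-0.91  0.64  0.82] M [-0.023  0.325  0.162] op 0.296 j6 7.4
```

Emit:
{"api": "carry_out", "payload": {"grip": [-1, -1, -1, -1, -1, -1, -1, -1, -1], "slide": [[0.5, 0, 0], [0, 0, 0], [0, 0, 0], [0, 0, 0], [0, 0, 0], [0, 0, 0], [0, 0, 0], [0, 0, 0], [0, 0, 0]], "twist": [[0.002, 0.001, 0.08], [0, 0, 0.1], [0, 0, 0.1], [0, 0, 0.1], [0, 0, 0.1], [0, 0, 0.1], [0, 0, 0.1], [0, 0, 0.08], [0, 0, 0]]}}

```text
time_s: 15.55
position: [0.5272, -0.153, 0.0767]
tcp_rot: [[0.985, 0.172, -0.002], [0.172, -0.985, -0.002], [-0.002, 0.002, -1.0]]
force: [-0.5, 0.9, 1.3]
opening: 0.297
```

```bash
python3 -c "
from h import *
to(.5276,-.1525,.0767,-80)"
```

```text
slide [ 0.44 -0.39 -0.03] twist [ 0.0017  0.0024 -0.0022]
t 15.55 pos [ 0.5272 -0.153   0.0767] yaw -80.12 tz [-0.0021 -0.0021 -1.    ] F [-0.48  0.86  1.26] M [-0.082  0.276  0.034] op 0.297 j6 52.5
```

First quarter done. I'll let go.

Emit:
{"api": "carry_out", "payload": {"grip": [1, 1, 1, 1, 1, 1, 1, 1, 1], "slide": [[0, 0, 0], [0, 0, 0], [0, 0, 0], [0, 0, 0], [0, 0, 0], [0, 0, 0], [0, 0, 0], [0, 0, 0], [0, 0, 0]], "twist": [[0, 0, 0], [0, 0, 0], [0, 0, 0], [0, 0, 0], [0, 0, 0], [0, 0, 0], [0, 0, 0], [0, 0, 0], [0, 0, 0]]}}

```text
time_s: 16.45
position: [0.5281, -0.1533, 0.0766]
tcp_rot: [[0.984, 0.176, -0.0], [0.176, -0.984, -0.003], [-0.001, 0.003, -1.0]]
force: [0.9, 0.2, 1.1]
opening: 0.976
```

Emit:
{"api": "carry_out", "payload": {"grip": [1, 1, 1, 1, 1, 1, 1, 1, 1, 1, 1, 1], "slide": [[0, 0, 0], [0, 0, 0], [0, 0, 0], [0, 0, 0], [0, 0, 0], [0, 0, 0], [0, 0, 0], [0, 0, 0], [0, 0, 0], [0, 0, 0], [0, 0, 0], [0, 0, 0]], "twist": [[0, 0, -0.1], [0, 0, -0.15], [0, 0, -0.15], [0, 0, -0.15], [0, 0, -0.15], [0, 0, -0.15], [0, 0, -0.15], [0, 0, -0.15], [0, 0, -0.15], [0, 0, -0.15], [0, 0, -0.1], [0, 0, 0]]}}

```text
time_s: 17.65
position: [0.5282, -0.1533, 0.0766]
tcp_rot: [[-0.166, 0.986, 0.0], [0.986, 0.166, -0.003], [-0.003, -0.0, -1.0]]
force: [-0.3, -0.8, 1.0]
opening: 1.001
```

```bash
python3 -c "
from h import *
to(.5276,-.1525,.0767,10)
c=snap('side','s5.png')
a=cv2.imread('pics/s5.png')[100:220,240:400];cv2.imwrite('pics/z6.png',cv2.resize(a,(800,600),interpolation=cv2.INTER_CUBIC))"
```

```text
slide [ 0.87 -0.48 -0.07] twist [-0.0003  0.0027 -0.0073]
t 17.65 pos [ 0.5282 -0.1533  0.0766] yaw 9.58 tz [ 2.0e-04 -2.7e-03 -1.0e+00] F [-0.27 -0.77  1.03] M [-0.039  0.054 -0.016] op 1.001 j6 -37.2
```

View pics/z6.png

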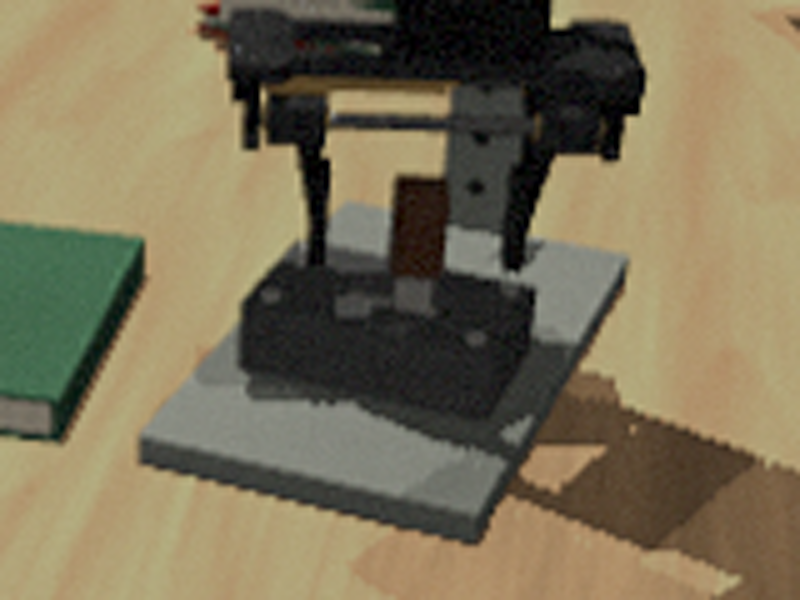

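The key stands seated in the housing, leaning slightly, with the open fingers on either side. Re-gripping for the second quarter.

Emit:
{"api": "carry_out", "payload": {"grip": [1, -1, -1, -1, -1, -1, -1, -1, -1, -1, -1, -1], "slide": [[0.7, -0.5, 0], [0, 0, 0], [0, 0, 0], [0, 0, 0], [0, 0, 0], [0, 0, 0], [0, 0, 0], [0, 0, 0], [0, 0, 0], [0, 0, 0], [0, 0, 0], [0, 0, 0]], "twist": [[0, 0.003, -0.007], [0, 0, 0], [0, 0, 0], [0, 0, 0], [0, 0, 0], [0, 0, 0], [0, 0, 0], [0, 0, 0], [0, 0, 0], [0, 0, 0], [0, 0, 0], [0, 0, 0]]}}

```text
time_s: 18.9
position: [0.5274, -0.1526, 0.0766]
tcp_rot: [[-0.167, 0.986, -0.001], [0.986, 0.167, 0.0], [0.001, -0.001, -1.0]]
force: [0.0, 0.2, 0.4]
opening: 0.299
```

Emit:
{"api": "carry_out", "payload": {"grip": [-1, -1, -1, -1, -1, -1, -1, -1], "slide": [[0, 0, 0], [0, 0, 0], [0, 0, 0], [0, 0, 0], [0, 0, 0], [0, 0, 0], [0, 0, 0], [0, 0, 0]], "twist": [[0, 0, 0], [0, 0, 0.06], [0, 0, 0.1], [0, 0, 0.1], [0, 0, 0.1], [0, 0, 0.1], [0, 0, 0.1], [0, 0, 0.1]]}}

```text
time_s: 19.7
position: [0.5276, -0.1527, 0.0767]
tcp_rot: [[0.492, 0.871, -0.001], [0.871, -0.492, -0.001], [-0.001, -0.0, -1.0]]
force: [-0.7, -0.5, -0.3]
opening: 0.299
```

```bash
python3 -c "
from h import *
to(.5276,-.1525,.0767,-80)"
```

```text
slide [ 0.21 -0.07 -0.01] twist [1.000e-04 1.000e-03 8.821e-01]
t 19.7 pos [ 0.5276 -0.1527  0.0767] yaw -29.46 tz [-7.e-04 -6.e-04 -1.e+00] F [-0.71 -0.48 -0.3 ] M [-0.059  0.12   0.126] op 0.299 j6 1.7
```

Emit:
{"api": "carry_out", "payload": {"grip": [-1, -1, -1, -1, -1], "slide": [[0, 0, 0], [0, 0, 0], [0, 0, 0], [0, 0, 0], [0, 0, 0]], "twist": [[0, 0, 0.08], [0, 0, 0.08], [0, 0, 0.08], [0, 0, 0.08], [0, 0, 0.08]]}}

```text
time_s: 20.2
position: [0.5276, -0.1528, 0.0767]
tcp_rot: [[0.801, 0.599, -0.001], [0.599, -0.801, -0.001], [-0.001, 0.0, -1.0]]
force: [-0.6, 0.2, 0.3]
opening: 0.297
```

```bash
python3 -c "
from h import *
to(.5276,-.1525,.0767,-80)"
```

```text
slide [ 0.17 -0.21 -0.04] twist [0.0008 0.0014 0.4672]
t 20.2 pos [ 0.5276 -0.1528  0.0767] yaw -53.23 tz [-9.0e-04 -1.2e-03 -1.0e+00] F [-0.57  0.23  0.29] M [-0.097  0.095  0.108] op 0.297 j6 25.6
```

Emit:
{"api": "carry_out", "payload": {"grip": [-1, -1, -1, -1, -1, -1], "slide": [[0, 0, 0], [0, 0, 0], [0, 0, 0], [0, 0, 0], [0, 0, 0], [0, 0, 0]], "twist": [[0, 0, 0.08], [0, 0, 0.08], [0, 0, 0.08], [0, 0, 0.08], [0, 0, 0.08], [0, 0, 0.06]]}}

```text
time_s: 20.8
position: [0.5276, -0.1529, 0.0767]
tcp_rot: [[0.986, 0.164, -0.001], [0.164, -0.986, -0.002], [-0.001, 0.002, -1.0]]
force: [-0.4, -0.0, 0.2]
opening: 0.3
```

```bash
python3 -c "
from h import *
to(.5276,-.1525,.0767,-80)"
```

```text
slide [ 0.03 -0.37 -0.03] twist [ 0.0018  0.0015 -0.0098]
t 20.8 pos [ 0.5276 -0.1529  0.0767] yaw -80.56 tz [-0.0011 -0.0021 -1.    ] F [-0.38 -0.04  0.17] M [0.02  0.177 0.172] op 0.3 j6 53.0
```

Second quarter done with the moment still at turning torque. Letting go and regripping.

Emit:
{"api": "carry_out", "payload": {"grip": [1, 1, 1, 1, 1, 1, 1, 1, 1], "slide": [[0, 0, 0], [0, 0, 0], [0, 0, 0], [0, 0, 0], [0, 0, 0], [0, 0, 0], [0, 0, 0], [0, 0, 0], [0, 0, 0]], "twist": [[0, 0, 0], [0, 0, 0], [0, 0, 0], [0, 0, 0], [0, 0, 0], [0, 0, 0], [0, 0, 0], [0, 0, 0], [0, 0, 0]]}}

```text
time_s: 21.7
position: [0.5278, -0.1529, 0.0766]
tcp_rot: [[0.986, 0.167, -0.001], [0.167, -0.986, -0.002], [-0.001, 0.002, -1.0]]
force: [-0.1, -0.5, 0.2]
opening: 0.977
```

Emit:
{"api": "carry_out", "payload": {"grip": [1, 1, 1, 1, 1, 1, 1, 1, 1, 1, 1, 1], "slide": [[0, 0, 0], [0, 0, 0], [0, 0, 0], [0, 0, 0], [0, 0, 0], [0, 0, 0], [0, 0, 0], [0, 0, 0], [0, 0, 0], [0, 0, 0], [0, 0, 0], [0, 0, 0]], "twist": [[0, 0, -0.1], [0, 0, -0.15], [0, 0, -0.15], [0, 0, -0.15], [0, 0, -0.15], [0, 0, -0.15], [0, 0, -0.15], [0, 0, -0.15], [0, 0, -0.15], [0, 0, -0.15], [0, 0, -0.1], [0, 0, 0]]}}

```text
time_s: 22.9
position: [0.5279, -0.1528, 0.0767]
tcp_rot: [[-0.158, 0.987, -0.001], [0.987, 0.158, -0.002], [-0.002, -0.001, -1.0]]
force: [-0.6, -0.0, 0.0]
opening: 1.001
```

```bash
python3 -c "
from h import *
to(.5276,-.1525,.0767,9.5)"
```

```text
slide [ 0.35 -0.22 -0.03] twist [-0.0009  0.0018 -0.0074]
t 22.9 pos [ 0.5279 -0.1528  0.0767] yaw 9.07 tz [-6.0e-04 -1.9e-03 -1.0e+00] F [-0.61 -0.02  0.03] M [-0.025  0.062 -0.025] op 1.001 j6 -36.7
```

Emit:
{"api": "carry_out", "payload": {"grip": [1, -1, -1, -1, -1, -1, -1, -1, -1, -1, -1, -1], "slide": [[0.3, 0, 0], [0, 0, 0], [0, 0, 0], [0, 0, 0], [0, 0, 0], [0, 0, 0], [0, 0, 0], [0, 0, 0], [0, 0, 0], [0, 0, 0], [0, 0, 0], [0, 0, 0]], "twist": [[0, 0.002, -0.007], [0, 0, 0], [0, 0, 0], [0, 0, 0], [0, 0, 0], [0, 0, 0], [0, 0, 0], [0, 0, 0], [0, 0, 0], [0, 0, 0], [0, 0, 0], [0, 0, 0]]}}

```text
time_s: 24.1
position: [0.5275, -0.1526, 0.0767]
tcp_rot: [[-0.16, 0.987, -0.002], [0.987, 0.16, 0.0], [0.0, -0.002, -1.0]]
force: [0.6, -0.0, 0.1]
opening: 0.295
```

Emit:
{"api": "carry_out", "payload": {"grip": [-1, -1, -1], "slide": [[0, 0, 0], [0, 0, 0], [0, 0, 0]], "twist": [[0, 0, 0], [0, 0, 0.02], [0, 0, 0.02]]}}

```text
time_s: 24.4
position: [0.5275, -0.1526, 0.0767]
tcp_rot: [[-0.118, 0.993, -0.002], [0.993, 0.118, -0.0], [0.0, -0.002, -1.0]]
force: [-0.1, -0.9, -0.1]
opening: 0.297
```

```bash
python3 -c "
from h import *
st()"
```

```text
t 24.4 pos [ 0.5275 -0.1526  0.0767] yaw 6.77 tz [-1.7e-03 -1.0e-04 -1.0e+00] F [-0.13 -0.91 -0.06] M [-0.066  0.108  0.128] op 0.297 j6 -34.5
```

Emit:
{"api": "carry_out", "payload": {"grip": [-1, -1, -1], "slide": [[0, 0, 0], [0, 0, 0], [0, 0, 0]], "twist": [[0, 0, 0.02], [0, 0, 0.02], [0, 0, 0.02]]}}

```text
time_s: 24.7
position: [0.5275, -0.1525, 0.0767]
tcp_rot: [[-0.053, 0.999, -0.002], [0.999, 0.053, -0.0], [-0.0, -0.002, -1.0]]
force: [-0.1, 0.9, -0.4]
opening: 0.296
```

```bash
python3 -c "
from h import *
st()"
```

```text
t 24.7 pos [ 0.5275 -0.1525  0.0767] yaw 3.05 tz [-1.7e-03 -2.0e-04 -1.0e+00] F [-0.09  0.94 -0.38] M [-0.052  0.121  0.079] op 0.296 j6 -30.8
```

Emit:
{"api": "carry_out", "payload": {"grip": [-1, -1, -1], "slide": [[0, 0, 0], [0, 0, 0], [0, 0, 0]], "twist": [[0, 0, 0.02], [0, 0, 0.02], [0, 0, 0.02]]}}

```text
time_s: 25.0
position: [0.5275, -0.1526, 0.0767]
tcp_rot: [[0.012, 1.0, -0.002], [1.0, -0.012, -0.0], [-0.0, -0.002, -1.0]]
force: [-0.5, 0.3, 0.0]
opening: 0.3
```

```bash
python3 -c "
from h import *
st()"
```

```text
t 25.0 pos [ 0.5275 -0.1526  0.0767] yaw -0.66 tz [-1.7e-03 -4.0e-04 -1.0e+00] F [-0.45  0.3   0.  ] M [-0.067  0.018  0.324] op 0.3 j6 -27.0
```

Emit:
{"api": "carry_out", "payload": {"grip": [-1], "slide": [[0, 0, 0]], "twist": [[0, 0, 0.015]]}}

```text
time_s: 25.1
position: [0.5275, -0.1526, 0.0767]
tcp_rot: [[0.027, 1.0, -0.002], [1.0, -0.027, -0.001], [-0.001, -0.002, -1.0]]
force: [0.2, -0.1, -0.4]
opening: 0.297
```

```bash
python3 -c "
from h import *
st()"
```

```text
t 25.1 pos [ 0.5275 -0.1526  0.0767] yaw -1.55 tz [-1.8e-03 -6.0e-04 -1.0e+00] F [ 0.15 -0.14 -0.42] M [-0.014 -0.009  0.483] op 0.297 j6 -26.1
```

Emit:
{"api": "carry_out", "payload": {"grip": [-1], "slide": [[0, 0, 0]], "twist": [[0, 0, 0.015]]}}

```text
time_s: 25.2
position: [0.5275, -0.1526, 0.0767]
tcp_rot: [[0.042, 0.999, -0.002], [0.999, -0.042, -0.001], [-0.001, -0.002, -1.0]]
force: [1.2, 0.7, -0.4]
opening: 0.297
```

```bash
python3 -c "
from h import *
st()"
```

```text
t 25.2 pos [ 0.5275 -0.1526  0.0767] yaw -2.41 tz [-0.0019 -0.001  -1.    ] F [ 1.16  0.66 -0.43] M [-0.009  0.045  0.527] op 0.297 j6 -25.2
```

The moment rose from about 0.13 to 0.53 N m, which is the stop. I'll ease off the wind-up, then draw the key straight out.

Emit:
{"api": "carry_out", "payload": {"grip": [-1, -1, -1], "slide": [[0, 0, 0], [0, 0, -2], [0, 0, -3]], "twist": [[0, 0, -0.025], [0, 0, 0], [0, 0, 0]]}}

```text
time_s: 25.5
position: [0.5273, -0.1525, 0.0773]
tcp_rot: [[0.018, 1.0, -0.002], [1.0, -0.018, 0.0], [0.0, -0.002, -1.0]]
force: [6.2, -2.4, -30.3]
opening: 0.299
```

```bash
python3 -c "
from h import *
st()"
```

```text
t 25.5 pos [ 0.5273 -0.1525  0.0773] yaw -1.04 tz [-2.5e-03  2.0e-04 -1.0e+00] F [  6.18  -2.44 -30.31] M [-0.633 -1.248  0.208] op 0.299 j6 -26.7
```

It's binding at 30 N pull. I'll let go to relax it and regrip.

Emit:
{"api": "carry_out", "payload": {"grip": [-1, 1, 1, 1, 1, 1, 1, 1], "slide": [[0, 0, 0.6], [0, 0, 0], [0, 0, 0], [0, 0, 0], [0, 0, 0], [0, 0, 0], [0, 0, 0], [0, 0, 0]], "twist": [[0, 0, 0], [0, 0, 0], [0, 0, 0], [0, 0, 0], [0, 0, 0], [0, 0, 0], [0, 0, 0], [0, 0, 0]]}}

```text
time_s: 26.3
position: [0.528, -0.1527, 0.0794]
tcp_rot: [[0.021, 1.0, -0.001], [1.0, -0.021, 0.001], [0.001, -0.001, -1.0]]
force: [-0.4, -0.0, 0.1]
opening: 0.849
```

```bash
python3 -c "
from h import *
to(.5276,-.1525,.0767,-0.5)"
```

```text
slide [ 0.18 -0.38  2.7 ] twist [-0.001  -0.0007 -0.0127]
t 26.3 pos [ 0.528  -0.1527  0.0794] yaw -1.22 tz [-1.e-03  7.e-04 -1.e+00] F [-0.39 -0.04  0.09] M [-0.098  0.041 -0.023] op 0.849 j6 -26.6
```

Emit:
{"api": "carry_out", "payload": {"grip": [1, 1, -1, -1, -1, -1, -1, -1, -1, -1, -1, -1], "slide": [[0, -0.3, 1.5], [0, 0, 1.2], [0, 0, 0], [0, 0, 0], [0, 0, 0], [0, 0, 0], [0, 0, 0], [0, 0, 0], [0, 0, 0], [0, 0, 0], [0, 0, 0], [0, 0, 0]], "twist": [[0, 0, -0.01], [0, 0, 0], [0, 0, 0], [0, 0, 0], [0, 0, 0], [0, 0, 0], [0, 0, 0], [0, 0, 0], [0, 0, 0], [0, 0, 0], [0, 0, 0], [0, 0, 0]]}}

```text
time_s: 27.5
position: [0.5274, -0.1526, 0.0763]
tcp_rot: [[0.01, 1.0, -0.002], [1.0, -0.01, 0.001], [0.001, -0.002, -1.0]]
force: [-0.7, 0.3, -0.6]
opening: 0.295
```

```bash
python3 -c "
from h import *
st()"
```

```text
t 27.5 pos [ 0.5274 -0.1526  0.0763] yaw -0.58 tz [-1.8e-03  9.0e-04 -1.0e+00] F [-0.71  0.27 -0.58] M [-0.088 -0.034  0.018] op 0.295 j6 -27.2
```

Emit:
{"api": "carry_out", "payload": {"grip": [-1, -1, -1], "slide": [[0, 0, -1], [0, 0, -2], [0, 0, -2]], "twist": [[0, 0, 0], [0, 0, 0], [0, 0, 0]]}}

```text
time_s: 27.8
position: [0.5273, -0.1525, 0.0766]
tcp_rot: [[0.01, 1.0, -0.003], [1.0, -0.01, 0.002], [0.002, -0.003, -1.0]]
force: [4.7, -2.3, -26.0]
opening: 0.296
```

```bash
python3 -c "
from h import *
st()"
```

```text
t 27.8 pos [ 0.5273 -0.1525  0.0766] yaw -0.59 tz [-0.0026  0.0016 -1.    ] F [  4.68  -2.28 -26.04] M [-0.542 -1.109  0.052] op 0.296 j6 -27.2
```

It still binds because the hex is wedged against the flats. There's about 0.1 rad of backlash, so I'll turn back 0.06 rad within it, after relaxing the pull.

Emit:
{"api": "carry_out", "payload": {"grip": [-1, -1, -1, -1], "slide": [[0, 0, 0], [0, 0, 0], [0, 0, 0], [0, 0, 0]], "twist": [[0, 0, 0], [0, 0, -0.02], [0, 0, -0.02], [0, 0, -0.02]]}}

```text
time_s: 28.2
position: [0.5274, -0.1526, 0.0777]
tcp_rot: [[-0.054, 0.999, -0.003], [0.999, 0.054, 0.002], [0.002, -0.003, -1.0]]
force: [0.6, 0.9, -1.3]
opening: 0.301
```

```bash
python3 -c "
from h import *
st()"
```

```text
t 28.2 pos [ 0.5274 -0.1526  0.0777] yaw 3.09 tz [-0.0032  0.0021 -1.    ] F [ 0.63  0.93 -1.32] M [-0.123 -0.05  -0.024] op 0.301 j6 -30.9
```

It's free, with the force down to the key's own weight and no moment. Lifting out.

Emit:
{"api": "carry_out", "payload": {"grip": [-1, -1, -1, -1, -1], "slide": [[0, 0, -1], [0, 0, -2], [0, 0, -3], [0, 0, -3], [0, 0, 0]], "twist": [[0, 0, 0], [0, 0, 0], [0, 0, 0], [0, 0, 0], [0, 0, 0]]}}

```text
time_s: 28.7
position: [0.5274, -0.1526, 0.0909]
tcp_rot: [[-0.055, 0.998, -0.002], [0.998, 0.055, 0.001], [0.001, -0.002, -1.0]]
force: [0.8, -0.4, -1.2]
opening: 0.3
```

```bash
python3 -c "
from h import *
st()"
```

```text
t 28.7 pos [ 0.5274 -0.1526  0.0909] yaw 3.15 tz [-0.0018  0.0011 -1.    ] F [ 0.81 -0.38 -1.2 ] M [-0.12   0.068  0.021] op 0.3 j6 -31.0
```

Emit:
{"api": "carry_out", "payload": {"grip": [-1, -1, -1, -1, -1, -1, -1, -1, -1, -1, -1], "slide": [[0, 0, -4], [0, 0, -6], [0, 0, -8], [0, 0, -8], [0, 0, -8], [0, 0, -8], [0, 0, -8], [0, 0, -8], [0, 0, -8], [0, 0, -4], [0, 0, 0]], "twist": [[0, 0, 0], [0, 0, 0], [0, 0, 0], [0, 0, 0], [0, 0, 0], [0, 0, 0], [0, 0, 0], [0, 0, 0], [0, 0, 0], [0, 0, 0], [0, 0, 0]]}}

```text
time_s: 29.8
position: [0.5272, -0.1524, 0.1683]
tcp_rot: [[-0.055, 0.998, -0.001], [0.998, 0.055, 0.001], [0.001, -0.001, -1.0]]
force: [0.0, 0.2, -1.8]
opening: 0.295
```

```bash
python3 -c "
from h import *
to(.519,.1964,.17,3.2)
print(np.degrees(np.arctan2(.1964,.519)))
c=snap('side','s6.png');c=snap('top','t6.png')
a=cv2.imread('pics/s6.png')[60:210,230:430];cv2.imwrite('pics/z7.png',cv2.resize(a,(800,600),interpolation=cv2.INTER_CUBIC))"
```

```text
slide [348.74  10.97  -1.38] twist [-0.0013 -0.0009 -0.0008]
t 29.8 pos [ 0.5272 -0.1524  0.1683] yaw 3.15 tz [-1.3e-03  9.0e-04 -1.0e+00] F [ 0.03  0.17 -1.83] M [-0.087  0.065  0.023] op 0.295 j6 -31.0
20.72764684710214
```

View pics/z7.png

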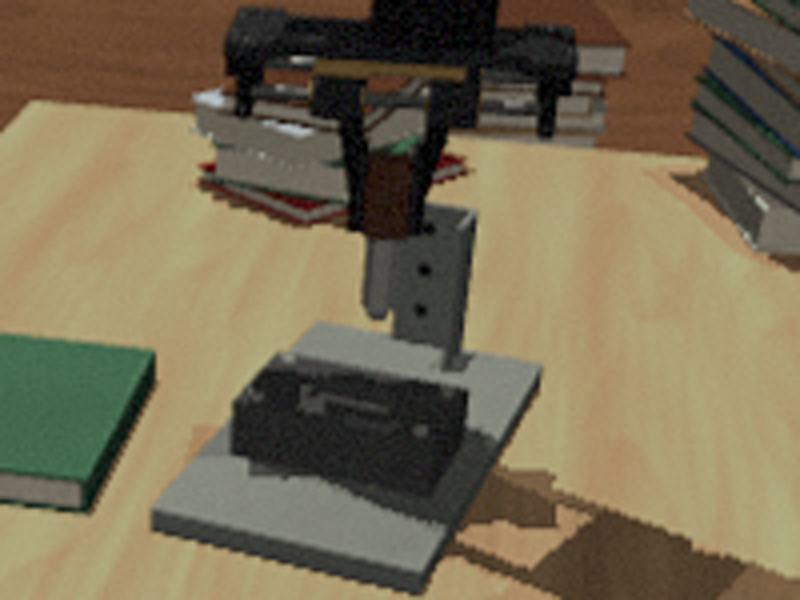

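The key is out and hangs straight, parallel to the upright's edges. Carrying it back to the stand.

Emit:
{"api": "carry_out", "payload": {"grip": [-1, -1, -1, -1, -1, -1, -1, -1, -1, -1, -1, -1], "slide": [[12, 0, -3], [28, 1, -3], [34, 1, 0], [34, 1, 0], [34, 1, 0], [34, 1, 0], [34, 1, 0], [34, 1, 0], [34, 1, 0], [28, 1, 0], [14, 1, 0], [0, 0, 0]], "twist": [[0, 0, 0], [0, 0, 0], [0, 0, 0], [0, 0, 0], [0, 0, 0], [0, 0, 0], [0, 0, 0], [0, 0, 0], [0, 0, 0], [0, 0, 0], [0, 0, 0], [0, 0, 0]]}}

```text
time_s: 31.1
position: [0.5127, 0.1876, 0.1713]
tcp_rot: [[-0.053, 0.999, -0.014], [0.999, 0.053, 0.006], [0.006, -0.013, -1.0]]
force: [-0.1, -0.2, -1.8]
opening: 0.298
```

```bash
python3 -c "
from h import *
to(.519,.1964,.13,3.2)"
```

```text
slide [ 8.23  7.3  41.26] twist [-0.0132 -0.0065 -0.0028]
t 31.1 pos [0.5127 0.1876 0.1713] yaw 3.04 tz [-0.0136  0.0058 -0.9999] F [-0.07 -0.18 -1.75] M [-0.125  0.018 -0.013] op 0.298 j6 4.8
```

Emit:
{"api": "carry_out", "payload": {"grip": [-1, -1, -1, -1, -1, -1, -1, -1], "slide": [[4, 4, 4], [4, 3, 8], [0, 0, 8], [0, 0, 8], [0, 0, 6], [0, 0, 4], [0, 0, 0], [0, 0, 0]], "twist": [[-0.007, -0.003, 0], [-0.006, -0.003, 0], [0, 0, 0], [0, 0, 0], [0, 0, 0], [0, 0, 0], [0, 0, 0], [0, 0, 0]]}}

```text
time_s: 31.9
position: [0.5181, 0.1931, 0.1279]
tcp_rot: [[-0.049, 0.999, -0.005], [0.999, 0.049, -0.002], [-0.002, -0.005, -1.0]]
force: [0.5, 0.2, -1.0]
opening: 0.296
```

```bash
python3 -c "
from h import *
to(.519,.1964,.12,3.2)"
```

```text
slide [3.22 1.09 7.93] twist [-0.0046  0.0017 -0.0067]
t 31.9 pos [0.5181 0.1931 0.1279] yaw 2.82 tz [-0.0045 -0.0019 -1.    ] F [ 0.45  0.24 -0.99] M [-0.076  0.002  0.022] op 0.296 j6 6.1
```

Emit:
{"api": "carry_out", "payload": {"grip": [-1, -1, -1, -1, -1], "slide": [[1.5, 0.5, 2], [1.5, 0.5, 2], [0, 0, 2], [0, 0, 0], [0, 0, 0]], "twist": [[-0.004, 0.002, -0.006], [0, 0, 0], [0, 0, 0], [0, 0, 0], [0, 0, 0]]}}

```text
time_s: 32.4
position: [0.5198, 0.1966, 0.1225]
tcp_rot: [[-0.056, 0.998, 0.002], [0.998, 0.056, 0.001], [0.001, 0.002, -1.0]]
force: [0.2, -0.4, -0.6]
opening: 0.295
```

```bash
python3 -c "
from h import *
to(.519,.1964,.12,3.2)
c=snap('side','s7.png')
p=np.array(bot.read_state()['position'])
for dz in(-.0587,-.005,.041):
    q=np.array(c['rotation']).T@(p+[0,0,dz]-c['position']); print('expected px',c['cx']-q[0]/q[2]*c['fx'],c['cy']+q[1]/q[2]*c['fy'])
a=cv2.imread('pics/s7.png')[180:300,230:390];cv2.imwrite('pics/z8.png',cv2.resize(a,(800,600),interpolation=cv2.INTER_CUBIC))"
```

```text
slide [-0.13 -0.86  2.48] twist [ 0.0023 -0.0008 -0.0002]
t 32.4 pos [0.5198 0.1966 0.1225] yaw 3.19 tz [ 2.2e-03  9.0e-04 -1.0e+00] F [ 0.21 -0.36 -0.56] M [-0.051  0.005  0.033] op 0.295 j6 6.0
expected px 304.0704872675742 240.6558266775138
expected px 305.8738401228206 216.124200776477
expected px 307.53646727008953 193.5069148298854
```

View pics/z8.png

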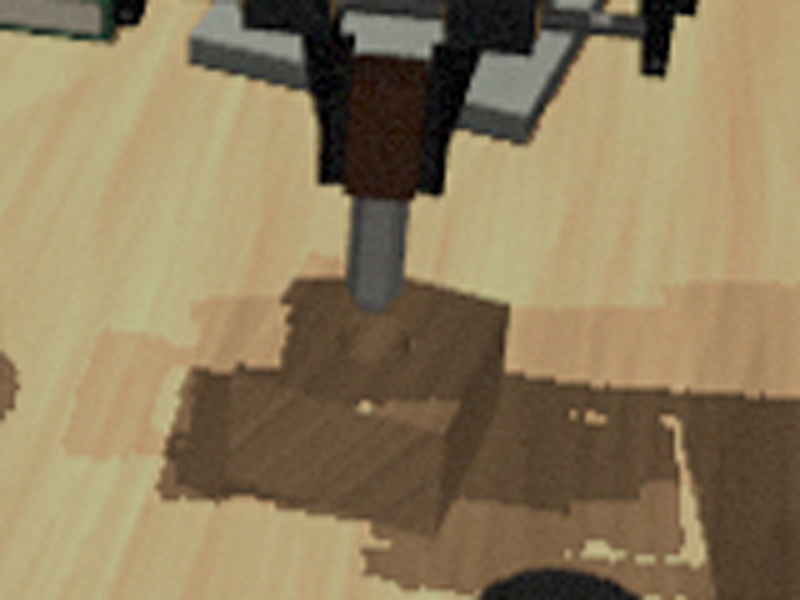

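The tip at (305,241) matches the expected (304,241), and the hole is directly below it. Lowering.

Emit:
{"api": "carry_out", "payload": {"grip": [-1, -1, -1, -1, -1, -1, -1], "slide": [[0, -0.7, 3], [0, 0, 4], [0, 0, 4], [0, 0, 4], [0, 0, 4], [0, 0, 4], [0, 0, 0]], "twist": [[0.002, 0, 0], [0, 0, 0], [0, 0, 0], [0, 0, 0], [0, 0, 0], [0, 0, 0], [0, 0, 0]]}}

```text
time_s: 33.15
position: [0.5189, 0.1965, 0.0972]
tcp_rot: [[-0.056, 0.998, -0.001], [0.998, 0.056, 0.001], [0.001, -0.001, -1.0]]
force: [-0.3, 0.4, -1.6]
opening: 0.298
```

```bash
python3 -c "
from h import *
to(.519,.1964,.0647,3.2)"
```

```text
slide [-0.13  0.14 32.47] twist [-0.0006 -0.0007 -0.0002]
t 33.15 pos [0.5189 0.1965 0.0972] yaw 3.19 tz [-6.e-04  7.e-04 -1.e+00] F [-0.32  0.38 -1.64] M [-0.051  0.037  0.006] op 0.298 j6 5.9
```

The tip is 12 mm into the hole with no contact. Continuing.

Emit:
{"api": "carry_out", "payload": {"grip": [-1, -1, -1, -1, -1, -1, -1, -1], "slide": [[0, 0, 3], [0, 0, 4], [0, 0, 4], [0, 0, 4], [0, 0, 4], [0, 0, 4], [0, 0, 2], [0, 0, 0]], "twist": [[0, 0, 0], [0, 0, 0], [0, 0, 0], [0, 0, 0], [0, 0, 0], [0, 0, 0], [0, 0, 0], [0, 0, 0]]}}

```text
time_s: 33.95
position: [0.5191, 0.1965, 0.0698]
tcp_rot: [[-0.056, 0.998, -0.0], [0.998, 0.056, 0.001], [0.001, -0.0, -1.0]]
force: [0.3, 0.2, -1.2]
opening: 0.296
```

```bash
python3 -c "
from h import *
to(.519,.1964,.0647,3.2)"
```

```text
slide [-0.14 -0.1   5.11] twist [-0.0004 -0.0007 -0.0002]
t 33.95 pos [0.5191 0.1965 0.0698] yaw 3.19 tz [-5.e-04  7.e-04 -1.e+00] F [ 0.28  0.16 -1.2 ] M [-0.085  0.077  0.002] op 0.296 j6 5.9
```

Emit:
{"api": "carry_out", "payload": {"grip": [-1, -1, -1, -1, -1, -1], "slide": [[0, 0, 1.5], [0, 0, 1.5], [0, 0, 1], [0, 0, 0.6], [0, 0, 0.6], [0, 0, 0]], "twist": [[0, 0, 0], [0, 0, 0], [0, 0, 0], [0, 0, 0], [0, 0, 0], [0, 0, 0]]}}

```text
time_s: 34.55
position: [0.5195, 0.1966, 0.0646]
tcp_rot: [[-0.056, 0.998, 0.001], [0.998, 0.056, 0.001], [0.001, 0.001, -1.0]]
force: [0.3, -0.4, -1.9]
opening: 0.3
```

```bash
python3 -c "
from h import *
st()"
```

```text
t 34.55 pos [0.5195 0.1966 0.0646] yaw 3.19 tz [ 6.e-04  9.e-04 -1.e+00] F [ 0.26 -0.39 -1.88] M [-0.115  0.015  0.005] op 0.3 j6 5.9
```

Emit:
{"api": "carry_out", "payload": {"grip": [1, 1, 1, 1, 1, 1, 1, 1, 1, 1, 1, 1], "slide": [[0, 0, 0], [0, 0, 0], [0, 0, 0], [0, 0, 0], [0, 0, 0], [0, 0, 0], [0, 0, 0], [0, 0, 0], [0, 0, 0], [0, 0, -3], [0, 0, -5], [0, 0, -6]], "twist": [[0, 0, 0], [0, 0, 0], [0, 0, 0], [0, 0, 0], [0, 0, 0], [0, 0, 0], [0, 0, 0], [0, 0, 0], [0, 0, 0], [0, 0, 0], [0, 0, 0], [0, 0, 0]]}}

```text
time_s: 35.75
position: [0.52, 0.1967, 0.0799]
tcp_rot: [[-0.056, 0.998, 0.002], [0.998, 0.056, 0.001], [0.001, 0.002, -1.0]]
force: [0.1, 0.0, -0.5]
opening: 0.998
```

Emit:
{"api": "carry_out", "payload": {"grip": [1, 1, 1, 1, 1, 1, 1, 1, 1, 1, 1, 1], "slide": [[0, 0, -8], [0, 0, -8], [0, 0, -8], [0, 0, -10], [0, 0, -10], [0, 0, -10], [0, 0, -12], [0, 0, -12], [0, 0, -12], [0, 0, -12], [0, 0, -6], [0, 0, 0]], "twist": [[0, 0, 0], [0, 0, 0], [0, 0, 0], [0, 0, 0], [0, 0, 0], [0, 0, 0], [0, 0, 0], [0, 0, 0], [0, 0, 0], [0, 0, 0], [0, 0, 0], [0, 0, 0]]}}

```text
time_s: 36.95
position: [0.5209, 0.1968, 0.2012]
tcp_rot: [[-0.056, 0.998, 0.008], [0.998, 0.056, 0.002], [0.002, 0.008, -1.0]]
force: [0.0, -0.0, -0.1]
opening: 1.0
```

Run:
```python
from h import *
st()
snap('side','s8.png');c=snap('top','t8.png')
P=pts(c); z=P[...,2]
def comp(m,lab):
    n,l,s,ce=cv2.connectedComponentsWithStats(m.astype(np.uint8))
    for i in range(1,n):
        if s[i,4]>150:
            q=P[l==i]; r=cv2.minAreaRect((q[:,:2]*1000).astype(np.float32)); print(lab,s[i].tolist(),q[:,:2].mean(0).round(4),np.median(q[:,2]).round(4),[np.round(x,1) for x in r])
comp((z>0.085)&(z<.11),'hi');comp((z>.012)&(z<.035),'board')
d=np.zeros(z.shape,np.uint8); d[230:243,403:415]=(z[230:243,403:415]<.0415)
n,l,s,ce=cv2.connectedComponentsWithStats(d,connectivity=4); i=1+np.argmax(s[1:,4])
vs,us=np.nonzero(l==i); q=np.array([onz(c,u,v,.046)[:2] for u,v in zip(us,vs)])*1000
ctr=q.mean(0); w=((q-ctr)@[1,1j]); f=(np.abs(w)**6*np.exp(6j*np.angle(w))).sum(); print('sock',len(q),ctr,'corner mod60',np.degrees(np.angle(f))/6)
```

```text
t 36.95 pos [0.5209 0.1968 0.2012] yaw 3.2 tz [ 0.008   0.0021 -1.    ] F [ 0.01 -0.02 -0.12] M [-0.085  0.045  0.004] op 1.0 j6 6.0
board [356, 99, 96, 64, 5805] [ 0.7508 -0.1579] 0.0241 [array([ 752.6, -158.5]), array([191.1, 134.8]), np.float64(89.9)]
board [340, 182, 159, 110, 9388] [ 0.5291 -0.1876] 0.0172 [array([ 533.1, -184. ]), array([301.5, 170.3]), np.float64(78.6)]
sock 74 [ 527.83620245 -151.61407683] corner mod60 9.324763285995896
```

View pics/s8.png

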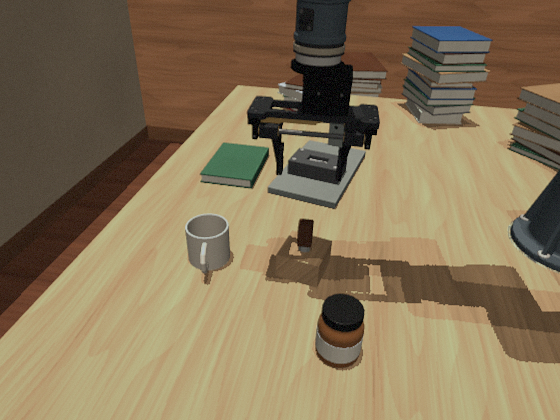

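View pics/t8.png

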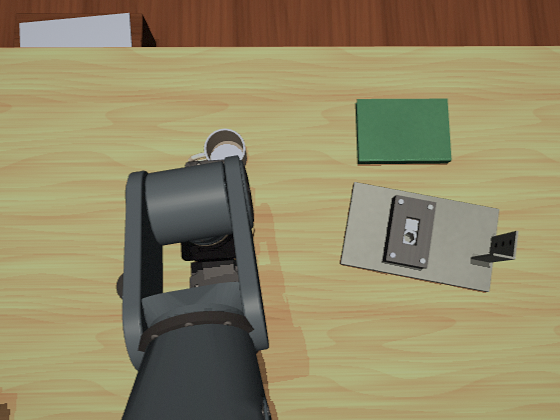

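The key stands upright in its stand at (305,235). The cup, jar and book look unmoved, and the arm is 0.2 m up, clear of everything. Handing in.

```bash
python3 -c "
from h import *
print(bot.hand_in()); st()"
```

```text
the job is handed in; nothing more can be done
None
the job is handed in; nothing more can be done
```

The clamp screw is tightened to its stop, the key is back upright in its stand, and the job was handed in at about 37 s of the 72 s allowed.

- **Finding the socket:** I located it in the top image, 11.5 mm toward −x of the slot's middle, and went straight there rather than feeling along the whole slot. One approach touched the slot's edge lightly, at about 2 N. The nose then went in, and turning gently at about 6 N let the hex drop until the tip stopped at 18 mm.
- **Tightening:** I made two quarter turns with a release and fresh grip after each, then about 10° more. The moment rose from about 0.13 to 0.53 N m with no change in height, which I took as the stop, and I eased off.
- **Getting the key out:** It was wedged at first and two pulls reached 26–30 N. I relaxed it by letting go and regripping once, then backed off 0.06 rad within the hex's play. It then came out with about zero moment.
- **Last checks:**
    - The key is upright in the stand, and the gripper is open and clear at 0.2 m.
    - The book and clamp measured the same as at the start. In the last pictures the cup and jar look unmoved; I did not measure them again.
    - The socket's angle in the image fits about 187° of turn. The gripper turned about 190°, and free play and the coarse image reading explain the gap. The images can't confirm the stop to better than a few degrees.

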